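# Thread the pivot rod through both bushings and hold it

## Robot

A 7-joint arm with a two-finger parallel gripper is mounted at the origin on a cart in front of the work surface, level with it; the furniture and walls round the work are solid. World frame = base frame: x ahead of the robot, y to its left, z up, the work surface at z = 0. Lengths are in m, angles in rad, forces in N, time in s.
With the tool pointing down it reaches from about 0.375 to 0.925 m from the base axis. Payload 3.1 kg.
Tool frame: the origin (TCP) lies on the centre line of the jaws, within the pads' length; the fingertips stand robot.tips_ahead ahead of it and the grasp point (between the pads) lies 2 mm behind it (robot.tips_ahead is the distance from the TCP to the fingertips, in m); z points along the fingers, y is the line along which they close (so a half turn about z gives the same grasp; the last joint's range is limited). The gripper opens to 85 mm and grips with 20 to 120 N. Pads are 22 mm wide; open, the fingers measure 114 mm over their backs; the gripper's body (76 mm by 85 mm) begins 54 mm behind the grasp point. The pads swing forward as they close: fully open they stand 13 mm farther back than shut.
Start: joints at [-1.303, 0.383, 0.044, 1.598, -0.018, 1.161, -0.05], TCP at [0.232, 0.607, 0.248] pointing down, gripper open.
Joint ranges: [-2.61, 2.61], [-0.41, 2.15], [-1.48, 1.57], [0, 2.5], [-1.57, 4.71], [0.05, 1.97], [-2.85, 2.85]. Speed limits (rad/s): [2.79, 2.79, 3.14, 3.14, 3.14, 3.14, 3.14].

## Interface

Orientations are given as a unit quaternion [w, x, y, z].
In Python, from bench import robot, viewer gives the robot as it stands.
- The arm moves only by the shell command python3 -m creep 'ROWS'. ROWS is JSON, a list of rows, each a list of 7 numbers: the turn, a rotation vector about the tool's x, y, z in degrees, then the shift along the tool's x, y, z in m, then the closure, from 0 (fully open) to 1 (shut). A call has 1 to 8 rows; each row is the pose to reach, as a shift and turn from the pose commanded when the call began, along the tool's axes at that moment; what a row does not reach only later rows make up. A row lasts 1/12 s, in which the tool goes at most 41.7 mm and 7.16 degrees, less where a joint would pass 70% of its speed; a pose out of reach is approached as far as the arm can. A call with a gripper value outside its range is refused whole. The fingers move at their own pace and stop on an object; the grip force is fixed at half the most. Time passes only in rows, so rows that repeat a pose let the fingers close. It gives the time, the measured TCP pose, the force, the opening and the grip force at its end, in the units of the state.
- robot.state(): the state, without advancing time (a new reading comes with each control period).
- viewer.camera(name): name is "scene" or "top" or "wrist"; returns a dict with "color" (480x640x3 uint8, red, green, blue), "camera_matrix" (3x3 intrinsics, pixels), "extrinsics" (4x4, takes a point from world to camera coordinates). Camera axes: x right, y up, looking along -z (the intrinsics and any distortion apply to the point x, -y, -z); pixel columns grow to the right and rows downward; lengths in m; the calibration is good to about 2 mm. A picture is of the moment at which its call begins. There is no depth.
- robot.job_done(): hands the job in; it is judged then, once.
The state is a dict: "t": time; "joints": joint angles; "qvel": joint speeds; "joint_torque": joint torques, N m; "tcp_pos": TCP position; "eef_rot": TCP orientation; "ft_force": force on the tool from outside, world axes, zero at the start; "ft_torque": the same for the moment, N m; "gripper_width": finger opening in m; "grip_force": force on a finger pad.
Only numpy, scipy, OpenCV 4.12 (cv2) and the standard library are available. Lean on these libraries where they do the work, as an engineer would, in place of code of your own. Each camera call takes 0.05 s, during which the arm holds its last target. There are 200 camera calls.

## Task

Take the long plain rod (no collar) out of the rod rack and thread it, tip down, through the upper and then the lower bushing of the pivot bracket. Keep hold of it there, upright and spanning both bushings, with its tip standing out below the lower bushing about midway to the base plate and touching nothing below, not forced sideways against the bushings, so that a colleague can fit the retaining clip; the program finishes while holding the rod. Leave the other two rods standing in the rack.

Things in the scene. Friction and masses are not known exactly. Their poses are not given: they have to be found in the camera images.
- bracket: Fixed aluminium bracket; origin under its base plate, on the bushings' upright axis; z up; yaw within 0.5 rad. Base plate 100 x 90 x 12 mm (x -38 to 62). Spine at x 45 to 59 mm, 56 mm wide, up to z 112. From it two lugs 44 mm wide reach to x -22 mm: z 45 to 61 and z 96 to 112 mm. Each has a 15 mm through bore (bushing, brass flange on top), one straight above the other.
- upper_bushing (a point): Centre of the mouth of the upper bushing, on the top face of the upper lug (112 mm above the worktop); axes as the bracket.
- lower_bushing (a point): Centre of the lower bushing's exit, on the underside of the lower lug (45 mm above the worktop, 33 mm above the base plate's top, 67 mm below upper_bushing); axes as the bracket.
- rod_rack: Fixed black rack block, 50 (x) x 190 (y) x 48 mm high, origin at the centre of its underside. Three upright blind holes, 13.2 mm wide and 40 mm deep, in a row along its y at -65, 0 and +65 mm; one rod stands in each, in any order.
- long_rod_head (a point): THE ROD TO USE: plain steel, shank 12 mm diameter, 110 mm long, tip tapered over 5 mm to 8 mm; dark square head 16 x 16 x 28 mm; about 90 g. This point: centre of the head, 124 mm above the tip (in the rack 132 mm above the worktop). z along the rod towards the head, x and y square to the head's flats, turned up to 0.3 rad from the rack's x and y.
- long_rod_tip (a point): Tip (lower end) of the long plain rod, on its axis; axes as its head.
- long_rod: The same long plain rod as a whole; origin at its tip.
- short_rod_head (a point): Centre of the head of the short rod (not used): the same head and diameter, but its shank is 72 mm long, so it stands lower. In the rack this point is 94 mm above the worktop.
- collar_rod_head (a point): Centre of the head of the collared rod (not used): as long as the plain rod, but with a collar 24 mm in diameter and 10 mm thick on its shank, 62 to 72 mm above its tip, which would not pass a bushing.

How it is judged:
On the way, in this order (a step that is already met when the one before it is completed fails the run):
1. the long plain rod is lifted clear of the rack in the gripper (height (world z) of long_rod_tip above 0.053 m and contact force between the fingers and long_rod above 1 N), for 0.1 s.
2. its tip has come down into the upper bushing (horizontal distance between long_rod_tip and upper_bushing below 0.006 m and z of long_rod_tip in the frame of upper_bushing below -0.005 m and z of long_rod_tip in the frame of lower_bushing above 0.016 m), for 0.05 s.
At the end, for the whole second after the job is handed in: The long plain rod is gripped (over 2 N), still, upright within 0.09 rad, on the axis of both bushings (tip within 7, head within 9 mm), its tip 5 to 29 mm below the lower lug's underside, so that only the gripper carries it; it presses on the bracket with under 15 N (horizontal distance between long_rod_tip and lower_bushing below 0.007 m and horizontal distance between long_rod_head and upper_bushing below 0.009 m and z of long_rod_tip in the frame of lower_bushing between -0.029 and -0.005 m and angle between long_rod's own z axis and vertical below 0.09 rad and linear speed of long_rod below 0.02 m/s and contact force between the fingers and long_rod above 2 N and contact force between long_rod and bracket below 15 N); the arm keeps its last pose, push and grip.
It fails at once if another rod is pulled out or knocked out of the rack (distance of any of short_rod_head, collar_rod_head from where it was at the start of the episode above 0.03 m).
It also fails if it takes over 48 s, if anything falls off the work surface, if the arm or the gripper's body presses on something with over 40 N, if the wrist force passes 120 N, or if a joint passes its speed limit or range.

## Working session

There is one attempt and no reset: what is moved stays moved. The work goes in short steps, Python scripts to look and compute and a shell command to move; the robot and the scene stay as the last step left them, time stands still between calls to the robot, and variables do not carry over. Pictures are saved under pics/ and viewed, at most 10 in all, crops included, and the job is handed in when it is done.

```bash
ls; mkdir -p pics; python3 - <<'E'
from bench import robot, viewer
import cv2,numpy as np,json
s=robot.state(); print({k:np.round(v,3).tolist() for k,v in s.items()}, robot.tips_ahead)
d={}
for n in ["scene","top","wrist"]:
    c=viewer.camera(n); cv2.imwrite(f"pics/{n}0.png",c["color"][:,:,::-1]); d[n]=[np.array(c["camera_matrix"]).tolist(),np.array(c["extrinsics"]).tolist()]
    print(n,np.round(c["camera_matrix"],1).tolist(),np.round(c["extrinsics"],3).tolist(),c.keys())
json.dump(d,open("cal0.json","w"))
E
```

```text
pics
{'t': 0.0, 'joints': [-1.303, 0.384, 0.044, 1.6, -0.018, 1.161, -0.05], 'qvel': [0.001, -0.0, 0.0, -0.001, -0.001, -0.0, 0.0], 'joint_torque': [-0.0, -43.347, 1.024, -24.952, 0.011, 0.011, -0.0], 'tcp_pos': [0.232, 0.606, 0.247], 'eef_rot': [-0.0, 0.182, 0.983, -0.001], 'ft_force': [0.242, -0.244, -0.084], 'ft_torque': [0.002, 0.002, -0.007], 'grip_force': 0.0, 'gripper_width': 0.085} 0.017
scene [[571.2, 0.0, 314.9], [0.0, 571.2, 239.1], [0.0, 0.0, 1.0]] [[0.662, -0.749, 0.015, -0.432], [0.523, 0.477, 0.707, -0.292], [-0.537, -0.46, 0.707, -0.915], [0.0, 0.0, 0.0, 1.0]] dict_keys(['color', 'camera_matrix', 'extrinsics'])
top [[621.4, 0.0, 320.7], [0.0, 621.4, 242.2], [0.0, 0.0, 1.0]] [[-0.024, -1.0, 0.018, -0.085], [0.99, -0.021, 0.137, -0.536], [-0.137, 0.021, 0.99, -1.034], [0.0, 0.0, 0.0, 1.0]] dict_keys(['color', 'camera_matrix', 'extrinsics'])
wrist [[367.6, 0.0, 318.8], [0.0, 367.6, 242.6], [0.0, 0.0, 1.0]] [[0.357, 0.934, -0.002, -0.649], [-0.892, 0.34, -0.297, 0.039], [-0.277, 0.108, 0.955, -0.381], [0.0, 0.0, 0.0, 1.0]] dict_keys(['color', 'camera_matrix', 'extrinsics'])
```

View pics/scene0.png

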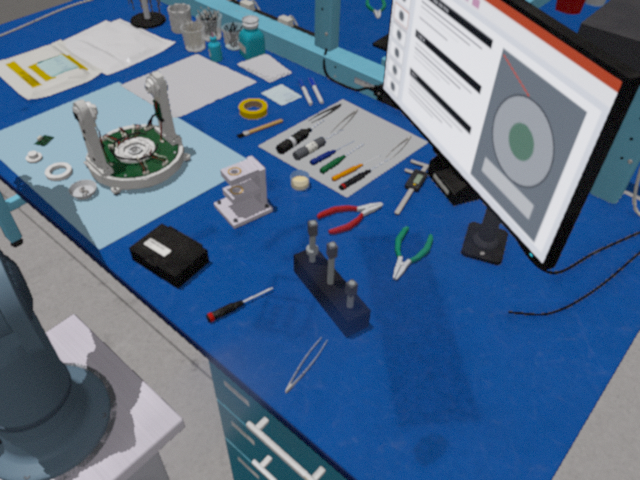

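View pics/top0.png

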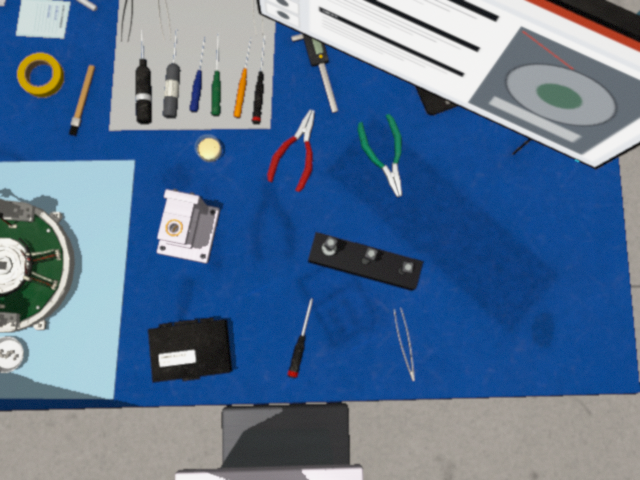

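Scene: rods at about (312,228) with collar, (331,247) long plain in the middle, (351,288) short; bracket at (243,190). Top: rod heads (330,243), (371,254), (408,267); bushing (174,228). Enlarging.

```bash
python3 - <<'E'
import cv2,numpy as np
s=cv2.imread("pics/scene0.png");t=cv2.imread("pics/top0.png")
def crop(i,x,y,w=80,h=60,k=5):
    c=cv2.resize(i[y:y+h,x:x+w],None,fx=k,fy=k,interpolation=cv2.INTER_CUBIC)
    for a in range(0,w,10): cv2.putText(c,str(x+a),(a*k,8),0,.3,(0,255,255)); cv2.line(c,(a*k,10),(a*k,14),(0,255,255))
    for b in range(10,h,10): cv2.putText(c,str(y+b),(0,b*k+3),0,.3,(0,255,255)); cv2.line(c,(20,b*k),(24,b*k),(0,255,255))
    return c
o=np.vstack([np.hstack([crop(s,290,218,80,60),crop(s,210,155,80,60)]),np.hstack([crop(t,335,225,80,60),crop(t,150,185,80,60)])])
cv2.imwrite("pics/crop1.png",o)
E
```

```text
(no output)
```

View pics/crop1.png

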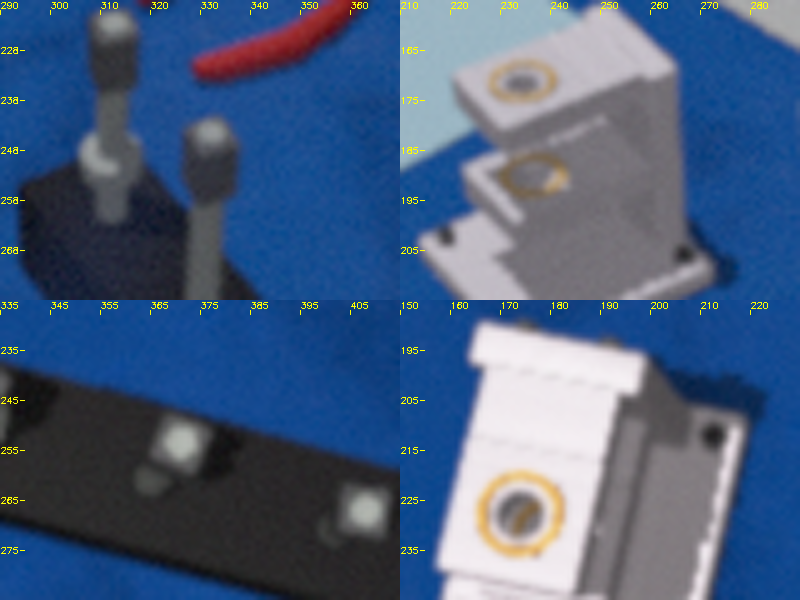

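Crop: long head top centre at scene (332.2,244.3), top (371.2,253.4); upper bushing mouth scene (234.4,171.4), top (173.8,228).

```bash
cat > h.py <<'E'
import numpy as np,json,cv2
def ray(K,E,p):
    K=np.array(K);E=np.array(E);R=E[:3,:3];c=-R.T@E[:3,3]
    d=np.linalg.inv(K)@[p[0],p[1],1]; d=R.T@(d*[1,-1,-1]); return c,d/np.linalg.norm(d)
def tri(rs):
    A=sum(np.eye(3)-np.outer(d,d) for c,d in rs);b=sum((np.eye(3)-np.outer(d,d))@c for c,d in rs)
    x=np.linalg.solve(A,b); return x,[float(np.linalg.norm(np.cross(x-c,d)))for c,d in rs]
def atz(r,z): c,d=r; return c+d*(z-c[2])/d[2]
def proj(K,E,P):
    q=np.array(E)[:3]@[*P,1]; q=np.array(K)@(q*[1,-1,-1]); return q[:2]/q[2]
E
python3 - <<'E'
from h import *
d=json.load(open("cal0.json"));S,T=d["scene"],d["top"]
for n,a,b,z in [("head top",(332.2,244.3),(371.2,253.4),.146),("bush",(234.4,171.4),(173.8,228),.112)]:
    r=[ray(*S,a),ray(*T,b)]; print(n,tri(r),atz(r[0],z),atz(r[1],z))
c=[atz(ray(*T,p),.048) for p in [(317,234),(423,261),(417,289),(309,263)]];print(np.round(c,3),np.mean(c,0))
v=c[0]-c[1];w=c[3]-c[2];print(np.arctan2(-v[0],v[1]),np.arctan2(-w[0],w[1]))
a,b=[atz(ray(*T,(150+x/5,185+(y-300)/5)),.112) for x,y in [(470,370),(437,568)]];v=a-b;print("yaw b",np.arctan2(v[1],v[0]))
from bench import robot
from scipy.spatial.transform import Rotation as R
q=robot.state()["eef_rot"];print(R.from_quat(np.roll(q,-1)).as_matrix().round(3))
E=np.array(d["wrist"][1]);print("wrist cam at",-E[:3,:3].T@E[:3,3])
E
```

```text
head top (array([ 0.49934828, -0.17231625,  0.14672826]), [0.00019360977191396354, 0.00019360977191385951]) [ 0.49974841 -0.17176229  0.146     ] [ 0.49957811 -0.17252374  0.146     ]
bush (array([0.55164242, 0.139159  , 0.11149723]), [7.942369571720698e-05, 7.942369571711399e-05]) [0.55129695 0.13860772 0.112     ] [0.55149759 0.13910061 0.112     ]
[[ 0.547 -0.091  0.048]
 [ 0.496 -0.271  0.048]
 [ 0.449 -0.258  0.048]
 [ 0.497 -0.076  0.048]] [ 0.49711837 -0.17393707  0.048     ]
-0.27369620346397 -0.25964904684023205
yaw b -0.16929580014414214
[[-0.934  0.358 -0.001]
 [ 0.358  0.934 -0.002]
 [-0.    -0.002 -1.   ]]
wrist cam at [0.16079532 0.63391692 0.37384278]
```

```bash
cat > rel.py <<'E'
# usage: rel.py x y z yangle_deg : shift in tool axes & turn from measured pose to tool-down pose with tool-y at world angle
import sys;from h import *
from bench import robot
from scipy.spatial.transform import Rotation as R
s=robot.state();M=R.from_quat(np.roll(s["eef_rot"],-1)).as_matrix()
x,y,z,a=map(float,sys.argv[1:]);a=np.radians(a)
ty=np.array([np.cos(a),np.sin(a),0]);tz=np.array([0,0,-1.]);N=np.c_[np.cross(ty,tz),ty,tz]
print("turn",R.from_matrix(M.T@N).as_rotvec(degrees=True).round(2),"shift",(M.T@(np.array([x,y,z])-s["tcp_pos"])).round(4),"tcp",np.round(s["tcp_pos"],4),"yang",np.degrees(np.arctan2(M[1,1],M[0,1])).round(2),"t",s["t"],"f",np.round(s["ft_force"],2),"w",s["gripper_width"],"g",s["grip_force"],"j",np.round(s["joints"],2))
E
python3 -m creep '[[0,0,40,-0.22,-0.26,0,0],[0,0,40,-0.22,-0.26,0,0],[0,0,40,-0.22,-0.26,0,0],[0,0,40,-0.22,-0.26,0,0],[0,0,40,-0.22,-0.26,0,0],[0,0,40,-0.22,-0.26,0,0],[0,0,40,-0.22,-0.26,0,0],[0,0,40,-0.22,-0.26,0,0]]'
python3 rel.py 0.4995 -0.172 0.23 -15.5
```

```text
t: 0.82
tcp_pos: [0.3426, 0.2901, 0.248]
eef_rot: [-0.0, 0.507, 0.862, -0.0]
ft_force: [1.5, 1.0, 0.6]
gripper_width: 0.0856
grip_force: 0.0
turn [-2.000e-02 -0.000e+00  4.455e+01] shift [-0.4802 -0.0873  0.018 ] tcp [0.3426 0.2901 0.248 ] yang 29.05 t 0.8167 f [1.47 0.99 0.57] w 0.08560865403631815 g 0.0 j [-1.09 -0.01  0.29  2.07  0.    1.08 -0.29]
```

```bash
python3 -m creep '[[0,0,30,-0.32,-0.058,0.01,0],[0,0,30,-0.32,-0.058,0.01,0],[0,0,30,-0.32,-0.058,0.01,0],[0,0,30,-0.32,-0.058,0.01,0],[0,0,30,-0.32,-0.058,0.01,0],[0,0,30,-0.32,-0.058,0.01,0],[0,0,30,-0.32,-0.058,0.01,0],[0,0,30,-0.32,-0.058,0.01,0]]'
python3 rel.py 0.4995 -0.172 0.23 -15.5
```

```text
t: 1.48
tcp_pos: [0.4473, -0.019, 0.2384]
eef_rot: [0.0, 0.714, 0.7, 0.0]
ft_force: [1.1, 1.0, -0.3]
gripper_width: 0.0856
grip_force: 0.0
turn [ 0.04 -0.02 14.4 ] shift [-0.152   0.0551  0.0084] tcp [ 0.4473 -0.019   0.2384] yang -1.1 t 1.4833 f [ 1.07  1.01 -0.28] w 0.08556861872738304 g 0.0 j [-0.74 -0.03  0.69  2.1   0.02  1.06 -0.08]
```

```bash
python3 -m creep '[[0,0,14.4,-0.152,0.055,0.008,0],[0,0,14.4,-0.152,0.055,0.008,0],[0,0,14.4,-0.152,0.055,0.008,0],[0,0,14.4,-0.152,0.055,0.008,0],[0,0,14.4,-0.152,0.055,0.008,0],[0,0,14.4,-0.152,0.055,0.008,0],[0,0,14.4,-0.152,0.055,0.008,0]]'
python3 rel.py 0.4995 -0.172 0.23 -15.5
python3 - <<'E'
from h import *
from bench import viewer
c=viewer.camera("wrist");cv2.imwrite("pics/w1.png",c["color"][:,:,::-1]);json.dump([c["camera_matrix"].tolist(),c["extrinsics"].tolist()],open("w1.json","w"))
print(proj(c["camera_matrix"],c["extrinsics"],[.4995,-.172,.146]))
E
```

```text
t: 2.07
tcp_pos: [0.4992, -0.168, 0.2297]
eef_rot: [-0.001, 0.795, 0.606, -0.0]
ft_force: [-0.5, 0.6, -1.0]
gripper_width: 0.0852
grip_force: 0.0
turn [-0.09 -0.01  0.12] shift [-0.0038  0.0014 -0.0003] tcp [ 0.4992 -0.168   0.2297] yang -15.38 t 2.0667 f [-0.5   0.59 -0.96] w 0.08516802158542093 g 0.0 j [-0.5   0.22  0.85  1.94 -0.19  1.06  0.16]
[322.42424162 264.934148  ]
```

View pics/w1.png

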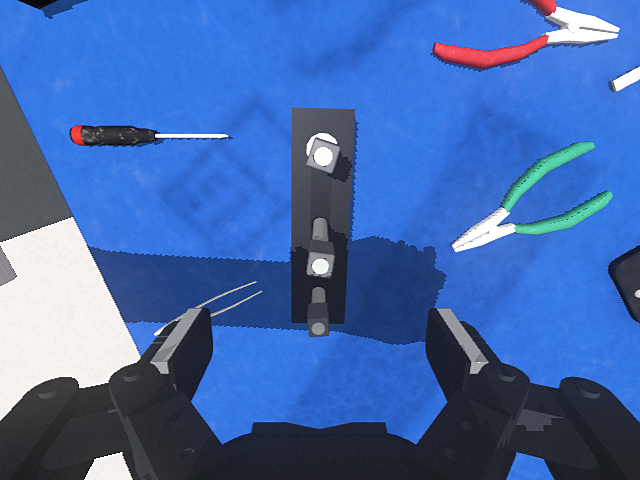

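Wrist: long head top at about (320,266), collared (323,156) with white collar beyond, short (318,328); fingers straddle. Enlarging the head to read its turn.

```bash
python3 - <<'E'
from h import *
i=cv2.imread("pics/w1.png");x,y,w,h,k=296,240,48,45,13
c=cv2.resize(i[y:y+h,x:x+w],None,fx=k,fy=k,interpolation=cv2.INTER_CUBIC)
c=cv2.convertScaleAbs(c,alpha=1.3,beta=20)
for a in range(0,w,5): cv2.putText(c,str(x+a),(a*k,10),0,.35,(0,255,255)); cv2.line(c,(a*k,12),(a*k,18),(0,255,255))
for b in range(5,h,5): cv2.putText(c,str(y+b),(0,b*k+3),0,.35,(0,255,255)); cv2.line(c,(26,b*k),(32,b*k),(0,255,255))
cv2.imwrite("pics/w1c.png",c)
E
```

```text
(no output)
```

View pics/w1c.png

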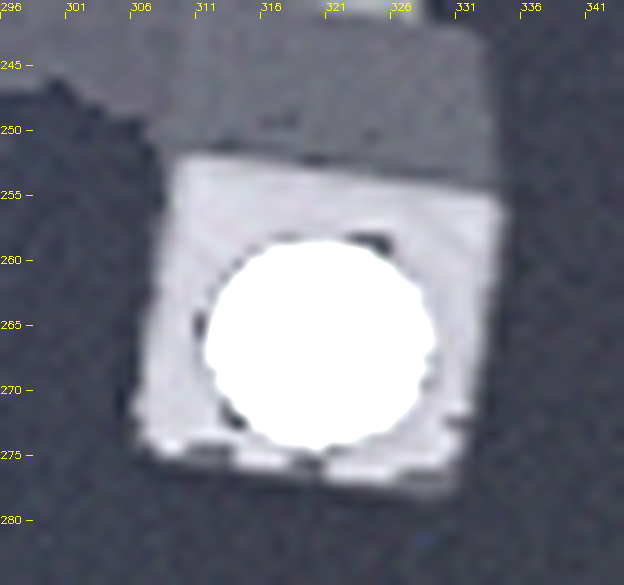

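```bash
python3 - <<'E'
from h import *
W=json.load(open("w1.json"));d=json.load(open("cal0.json"))
c=np.array([atz(ray(*W,(296+x/13,240+y/13)),.146) for x,y in [(180,155),(508,200),(460,490),(140,450)]])
print(c.round(4),c.mean(0))
for a,b in [(0,1),(3,2),(1,2),(0,3)]: v=c[b]-c[a];print(np.linalg.norm(v),np.degrees(np.arctan2(v[1],v[0])))
ctr=(296+320/13,240+325/13)
print(tri([ray(*W,ctr),ray(*d["top"],(371.2,253.4)),ray(*d["scene"],(332.2,244.3))]))
E
```

```text
[[ 0.4944 -0.1619  0.146 ]
 [ 0.5085 -0.1681  0.146 ]
 [ 0.5026 -0.1816  0.146 ]
 [ 0.4885 -0.1756  0.146 ]] [ 0.49851026 -0.17178408  0.146     ]
0.015442451206519965 -23.550744350988257
0.015333298497250403 -22.967531476399962
0.014748499560091699 -113.48653719589174
0.014905101616803787 -113.064565289804
(array([ 0.49905607, -0.17206324,  0.1466622 ]), [0.0007841316296307373, 0.0005856304365011797, 0.00019870393997972868])
```

```bash
python3 -m creep '[[0,0,7.9,-0.004,0.001,0,0],[0,0,7.9,-0.004,0.001,0,0],[0,0,7.9,-0.004,0.001,0.02,0],[0,0,7.9,-0.004,0.001,0.04,0],[0,0,7.9,-0.004,0.001,0.04,0],[0,0,7.9,-0.004,0.001,0.04,0]]'
python3 rel.py 0.499 -0.172 0.136 -23.2
```

```text
t: 2.62
tcp_pos: [0.4986, -0.1708, 0.1895]
eef_rot: [-0.001, 0.834, 0.552, -0.001]
ft_force: [0.4, 0.5, 0.1]
gripper_width: 0.0853
grip_force: 0.0
turn [-0.17  0.    0.15] shift [-0.001   0.001   0.0535] tcp [ 0.4986 -0.1708  0.1895] yang -23.05 t 2.6167 f [0.39 0.5  0.08] w 0.08528103183648739 g 0.0 j [-0.48  0.29  0.84  1.98 -0.26  0.99  0.09]
```

```bash
python3 -m creep '[[0,0,0,-0.001,0.001,0.02,0],[0,0,0,-0.001,0.001,0.035,0],[0,0,0,-0.001,0.001,0.048,0],[0,0,0,-0.001,0.001,0.0535,0],[0,0,0,-0.001,0.001,0.0535,0],[0,0,0,-0.001,0.001,0.0535,0.5],[0,0,0,-0.001,0.001,0.0535,0.7],[0,0,0,-0.001,0.001,0.0535,0.8]]'
python3 -m creep '[[0,0,0,0,0,0,1],[0,0,0,0,0,0,1],[0,0,0,0,0,0,1],[0,0,0,0,0,0,1],[0,0,0,0,0,0,1],[0,0,0,0,0,0,1]]'
python3 rel.py 0.499 -0.172 0.136 -23.2
```

```text
t: 3.28
tcp_pos: [0.5009, -0.1742, 0.1378]
eef_rot: [0.001, 0.835, 0.55, 0.001]
ft_force: [-1.1, 0.1, 1.0]
gripper_width: 0.0516
grip_force: 0.0
t: 3.78
tcp_pos: [0.4998, -0.1737, 0.1372]
eef_rot: [-0.001, 0.835, 0.55, -0.0]
ft_force: [-2.4, 1.3, 5.1]
gripper_width: 0.0149
grip_force: 59.5
turn [-0.07 -0.03 -0.06] shift [ 0.0013 -0.0014  0.0012] tcp [ 0.4998 -0.1737  0.1372] yang -23.26 t 3.7833 f [-2.4   1.34  5.08] w 0.014904627629640838 g 59.542497396469116 j [-0.42  0.38  0.8   2.01 -0.35  0.89  0.16]
```

```bash
python3 -m creep '[[0,0,0,0,0,-0.02,1],[0,0,0,0,0,-0.04,1],[0,0,0,0,0,-0.06,1],[0,0,0,0,0,-0.08,1],[0,0,0,0,0,-0.105,1],[0,0,0,0,0,-0.13,1],[0,0,0,0,0,-0.13,1],[0,0,0,0,0,-0.13,1]]'
python3 rel.py 0.52 0.06 0.267 -9
python3 - <<'E'
from h import *
from bench import viewer
c=viewer.camera("scene");cv2.imwrite("pics/s2.png",c["color"][:,:,::-1])
E
```

```text
t: 4.45
tcp_pos: [0.5011, -0.1741, 0.2679]
eef_rot: [0.001, 0.835, 0.55, 0.002]
ft_force: [1.0, 0.2, -1.1]
gripper_width: 0.0147
grip_force: 59.4
turn [  0.2   -0.06 -14.25] shift [ 0.2226 -0.0751  0.001 ] tcp [ 0.5011 -0.1741  0.2679] yang -23.25 t 4.45 f [ 0.99  0.19 -1.07] w 0.014682237495736413 g 59.43758010864258 j [-0.54  0.18  0.89  1.9  -0.15  1.13  0.  ]
```

```bash
python3 rel.py 0.5515 0.139 0.267 -9; python3 -m creep '[[0,0,-14,0.2226,-0.075,0,1],[0,0,-14,0.2226,-0.075,0,1],[0,0,-14,0.2226,-0.075,0,1],[0,0,-14,0.2226,-0.075,0,1],[0,0,-14,0.2226,-0.075,0,1],[0,0,-14,0.2226,-0.075,0,1],[0,0,-14,0.2226,-0.075,0,1],[0,0,-14,0.2226,-0.075,0,1]]'
python3 rel.py 0.5515 0.139 0.267 -9
```

```text
turn [ 1.000e-02 -4.000e-02 -1.425e+01] shift [ 0.3076 -0.076  -0.0004] tcp [ 0.5    -0.1736  0.2664] yang -23.25 t 4.5 f [-1.24  0.17 -0.63] w 0.014751120878291312 g 59.43734586238861 j [-0.54  0.18  0.89  1.9  -0.15  1.13  0.  ]
t: 5.17
tcp_pos: [0.5176, 0.0629, 0.2644]
eef_rot: [-0.001, 0.76, 0.65, -0.002]
ft_force: [-0.1, 0.6, -1.4]
gripper_width: 0.0147
grip_force: 59.4
turn [-0.21  0.14  0.09] shift [ 0.0804  0.0217 -0.0028] tcp [0.5176 0.0629 0.2644] yang -8.92 t 5.1667 f [-0.11  0.62 -1.43] w 0.014663924603507064 g 59.351168274879456 j [-0.84  0.14  0.7   1.91 -0.1   1.13 -0.26]
```

```bash
python3 -m creep '[[0,0,0,0.03,0.008,-0.001,1],[0,0,0,0.06,0.016,-0.002,1],[0,0,0,0.08,0.0215,-0.002,1],[0,0,0,0.08,0.0215,-0.002,1],[0,0,0,0.08,0.0215,-0.002,1],[0,0,0,0.08,0.0215,-0.002,1]]'
python3 rel.py 0.5515 0.139 0.267 -9
cat > shot.py <<'E'
import sys;from h import *
from bench import viewer
o={};n=sys.argv[1];st={}
for k in ["scene","top","wrist"]:
    c=viewer.camera(k);cv2.imwrite(f"pics/{n}_{k}.png",c["color"][:,:,::-1]);st[k]=[c["camera_matrix"].tolist(),c["extrinsics"].tolist()];o[k]=c["color"][:,:,::-1]
json.dump(st,open(n+".json","w"))
def crop(i,x,y,w,h,k):
    c=cv2.resize(i[y:y+h,x:x+w],None,fx=k,fy=k,interpolation=cv2.INTER_CUBIC)
    for a in range(0,w,10): cv2.putText(c,str(x+a),(a*k,8),0,.3,(0,255,255)); cv2.line(c,(a*k,10),(a*k,14),(0,255,255))
    for b in range(10,h,10): cv2.putText(c,str(y+b),(0,b*k+3),0,.3,(0,255,255)); cv2.line(c,(20,b*k),(24,b*k),(0,255,255))
    return c
a=crop(o["scene"],200,90,80,120,5);b=np.vstack([cv2.resize(o["wrist"],(400,300)),crop(o["top"],130,180,80,60,5)])
cv2.imwrite(f"pics/{n}.png",np.hstack([a,b]))
E
python3 shot.py a1
```

```text
t: 5.67
tcp_pos: [0.5526, 0.1329, 0.2675]
eef_rot: [0.0, 0.763, 0.647, -0.002]
ft_force: [0.2, -0.6, -1.8]
gripper_width: 0.0146
grip_force: 59.3
turn [-0.1   0.17 -0.44] shift [ 0.0058 -0.0021  0.0005] tcp [0.5526 0.1329 0.2675] yang -9.44 t 5.6667 f [ 0.21 -0.59 -1.77] w 0.014607638673471745 g 59.273934960365295 j [-0.88  0.24  0.66  1.8  -0.16  1.15 -0.33]
```

View pics/a1.png

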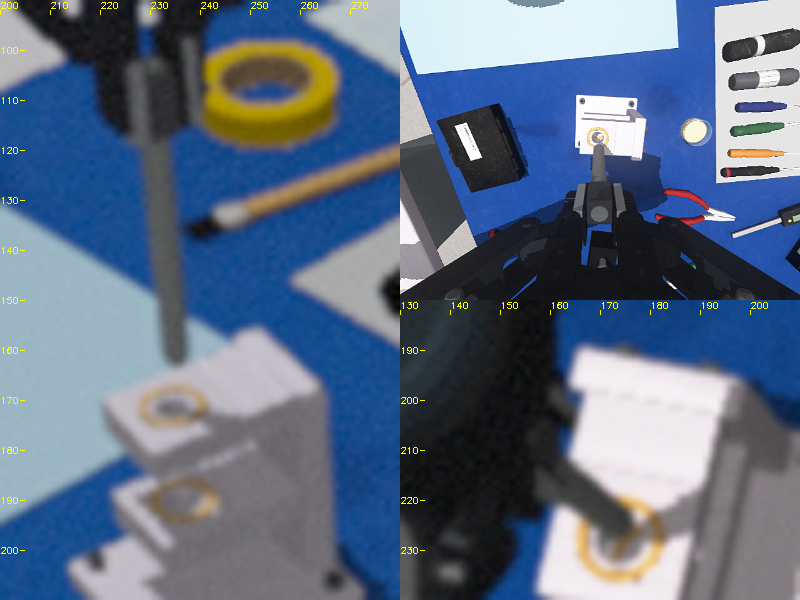

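```bash
python3 - <<'E'
from h import *
from bench import robot
from scipy.spatial.transform import Rotation as R
s=robot.state();p=s["tcp_pos"];M=R.from_quat(np.roll(s["eef_rot"],-1)).as_matrix();print(p,M[:,2])
d=json.load(open("a1.json"))
for k in d: print(k,"tip",proj(*d[k],p+M[:,2]*.128).round(1),"headbot",proj(*d[k],p+M[:,2]*.018).round(1),"bush",proj(*d[k],[.5515,.139,.112]).round(1))
print(tri([ray(*d["scene"],(235.4,162)),ray(*d["top"],(174.8,226))]))
i=cv2.imread("pics/a1_wrist.png")
x,y,w,h,k=270,180,80,120,5
def crop(i,x,y,w,h,k):
    c=cv2.resize(i[y:y+h,x:x+w],None,fx=k,fy=k,interpolation=cv2.INTER_CUBIC)
    for a in range(0,w,10): cv2.putText(c,str(x+a),(a*k,8),0,.3,(0,0,255)); cv2.line(c,(a*k,10),(a*k,14),(0,0,255))
    for b in range(10,h,10): cv2.putText(c,str(y+b),(0,b*k+3),0,.3,(0,0,255)); cv2.line(c,(20,b*k),(24,b*k),(0,0,255))
    return c
cv2.imwrite("pics/a1w.png",np.hstack([crop(i,280,190,80,120,5),crop(cv2.imread("pics/s2.png"),290,218,80,120,5)]))
E
```

```text
[0.55282827 0.13318061 0.26839679] [-8.80343322e-04 -6.98774612e-04 -9.99999368e-01]
scene tip [235.6 161.3] headbot [230.8 115.2] bush [234.3 171.3]
top tip [173.7 224.2] headbot [156.4 211. ] bush [173.9 228. ]
wrist tip [319.9 237.8] headbot [320.4 309.7] bush [317.1 220.8]
(array([0.54999926, 0.13106473, 0.14112803]), [0.00030188111585366736, 0.00030188111585366666])
```

View pics/a1w.png

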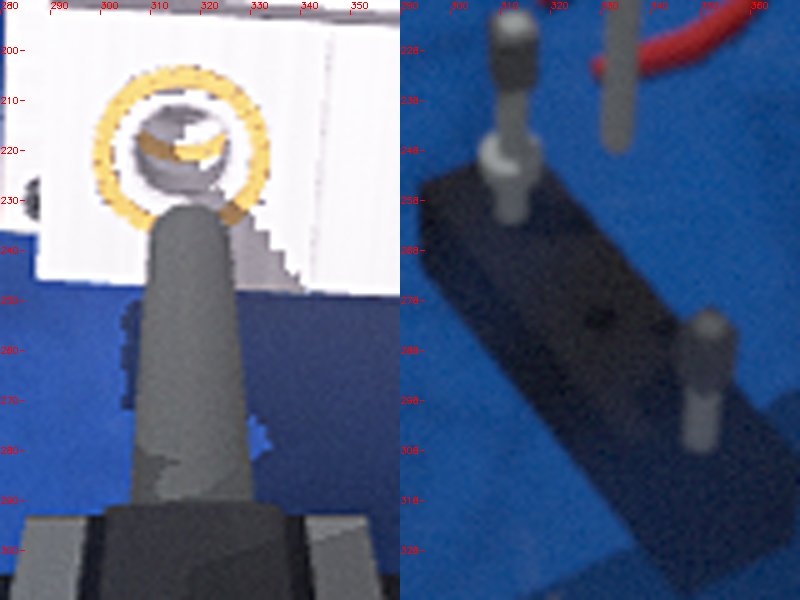

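Wrist crop: tip end rim at (318,231), so tip centre ≈(317.7,236); bore centre ≈(316.6,220). Right: the other two rods still stand, hole empty between them. Computing tip-to-bushing offset per camera (biases cancel).

```bash
python3 - <<'E'
from h import *
d=json.load(open("a1.json"))
for k,t,b in [("wrist",(317.7,236),(316.6,220)),("scene",(235.3,160.8),(234.4,171.4)),("top",(173.5,225.1),(173.8,228))]:
    T=atz(ray(*d[k],t),.140);B=atz(ray(*d[k],b),.112);print(k,T.round(4),B.round(4),"move",(B-T)[:2].round(4))
print(tri([ray(*d["wrist"],(317.7,236)),ray(*d["scene"],(235.3,160.8)),ray(*d["top"],(173.5,225.1))]))
print(tri([ray(*d["wrist"],(316.6,220)),ray(*d["scene"],(234.4,171.4)),ray(*d["top"],(173.8,228))]))
E
python3 rel.py 0.5515 0.139 0.267 -9
```

```text
wrist [0.5514 0.1346 0.14  ] [0.5512 0.1397 0.112 ] move [-0.0002  0.0051]
scene [0.5538 0.1351 0.14  ] [0.5513 0.1386 0.112 ] move [-0.0025  0.0035]
top [0.5514 0.1335 0.14  ] [0.5515 0.1391 0.112 ] move [0.0001 0.0056]
(array([0.5517758 , 0.13395798, 0.14096313]), [0.0009502930482420606, 0.0009792372487879418, 0.0007942869815343742])
(array([0.55151416, 0.13930305, 0.11140709]), [0.00038286325945746126, 0.0002745794189409787, 0.00011038044962939333])
turn [-0.04  0.05 -0.47] shift [ 0.0055 -0.0023  0.0014] tcp [0.5528 0.1332 0.2684] yang -9.47 t 5.8167 f [ 0.59  0.23 -1.43] w 0.014836665249420072 g 59.27442669868469 j [-0.88  0.24  0.66  1.8  -0.16  1.15 -0.33]
```

```bash
python3 -m creep '[[0,0,0,0.005,-0.001,0,1],[0,0,0,0.005,-0.001,0,1],[0,0,0,0.005,-0.001,0,1],[0,0,0,0.005,-0.001,0.01,1],[0,0,0,0.005,-0.001,0.018,1],[0,0,0,0.005,-0.001,0.018,1],[0,0,0,0.005,-0.001,0.018,1]]'
python3 rel.py 0.5524 0.1382 0.25 -9.5; python3 shot.py a2
python3 - <<'E'
from h import *
def crop(n,x,y,w,h,k):
    c=cv2.resize(cv2.imread(n)[y:y+h,x:x+w],None,fx=k,fy=k,interpolation=cv2.INTER_CUBIC)
    for a in range(0,w,10): cv2.putText(c,str(x+a),(a*k,8),0,.3,(0,0,255)); cv2.line(c,(a*k,10),(a*k,14),(0,0,255))
    for b in range(10,h,10): cv2.putText(c,str(y+b),(0,b*k+3),0,.3,(0,0,255)); cv2.line(c,(20,b*k),(24,b*k),(0,0,255))
    return c
cv2.imwrite("pics/a2c.png",np.hstack([crop("pics/a2_wrist.png",285,195,66,100,6),crop("pics/a2_scene.png",205,110,66,100,6)]))
E
```

```text
t: 6.4
tcp_pos: [0.552, 0.1406, 0.2494]
eef_rot: [-0.0, 0.762, 0.648, -0.001]
ft_force: [-0.2, -0.5, -1.5]
gripper_width: 0.0149
grip_force: 59.3
turn [-0.13  0.09  0.24] shift [-0.0023  0.0008 -0.0006] tcp [0.552  0.1406 0.2494] yang -9.26 t 6.4 f [-0.21 -0.5  -1.49] w 0.014908795870503986 g 59.32123839855194 j [-0.88  0.27  0.65  1.82 -0.18  1.12 -0.33]
```

View pics/a2c.png

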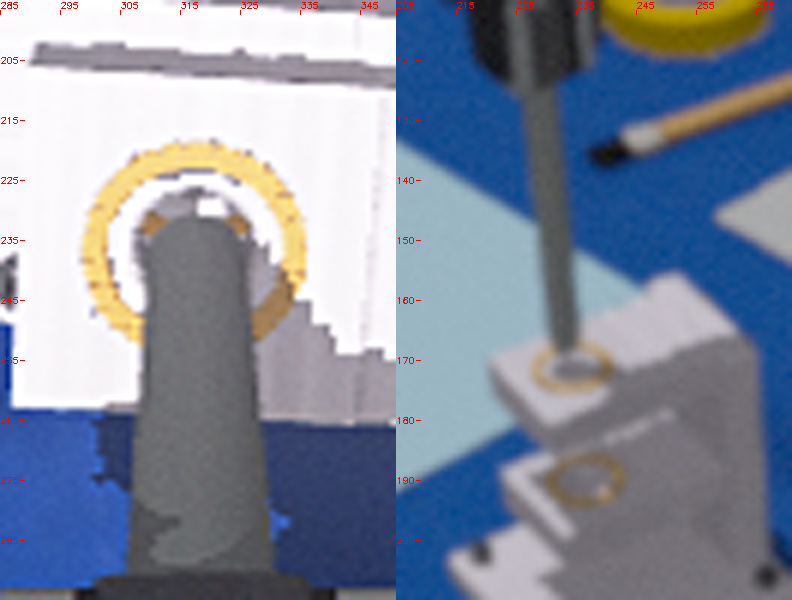

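```bash
python3 - <<'E'
from h import *
d=json.load(open("a2.json"))
for k,t,b in [("wrist",(317.7,235.8),(317.2,236)),("scene",(233.2,166.7),(234.3,171))]:
    T=atz(ray(*d[k],t),.121);B=atz(ray(*d[k],b),.112);print(k,T.round(4),B.round(4),"move",(B-T)[:2].round(4))
E
for i in 1 2 3; do python3 - <<'E'
from bench import robot,viewer
viewer.camera("top");print(robot.state()["tcp_pos"].round(4) if hasattr(robot.state()["tcp_pos"],"round") else robot.state()["tcp_pos"])
E
done
```

```text
wrist [0.5516 0.1424 0.121 ] [0.5508 0.1397 0.112 ] move [-0.0008 -0.0027]
scene [0.5531 0.1431 0.121 ] [0.5521 0.1398 0.112 ] move [-0.001  -0.0033]
[0.5533 0.1408 0.251 ]
[0.5533 0.1408 0.2511]
[0.5533 0.1409 0.2511]
```

```bash
python3 -m creep '[[0,0,0,-0.003,-0.0005,0,1],[0,0,0,-0.003,-0.0005,0,1],[0,0,0,-0.003,-0.0005,0.004,1],[0,0,0,-0.003,-0.0005,0.008,1],[0,0,0,-0.003,-0.0005,0.012,1],[0,0,0,-0.003,-0.0005,0.016,1],[0,0,0,-0.003,-0.0005,0.02,1],[0,0,0,-0.003,-0.0005,0.02,1]]'
python3 rel.py 0.5524 0.1382 0.225 -9.5
```

```text
t: 7.37
tcp_pos: [0.5512, 0.1379, 0.2294]
eef_rot: [-0.0, 0.762, 0.648, -0.001]
ft_force: [-0.1, 0.6, -2.0]
gripper_width: 0.0149
grip_force: 59.3
turn [-0.11  0.08  0.25] shift [0.0005 0.0012 0.0044] tcp [0.5512 0.1379 0.2294] yang -9.25 t 7.3667 f [-0.14  0.6  -1.98] w 0.014922934716124025 g 59.32239890098572 j [-0.87  0.28  0.65  1.84 -0.19  1.08 -0.31]
```

```bash
python3 -m creep '[[0,0,0,0,0,0.005,1],[0,0,0,0,0,0.01,1],[0,0,0,0,0,0.015,1],[0,0,0,0,0,0.02,1],[0,0,0,0,0,0.025,1],[0,0,0,0,0,0.03,1],[0,0,0,0,0,0.03,1],[0,0,0,0,0,0.03,1]]'
python3 rel.py 0.5524 0.1382 0.157 -9.5;python3 shot.py a3
```

```text
t: 8.03
tcp_pos: [0.5517, 0.1379, 0.2003]
eef_rot: [-0.0, 0.762, 0.648, -0.0]
ft_force: [0.5, 0.7, -1.3]
gripper_width: 0.0148
grip_force: 59.3
turn [-0.04  0.04  0.24] shift [0.0005 0.0007 0.0433] tcp [0.5517 0.1379 0.2003] yang -9.26 t 8.0333 f [ 0.52  0.71 -1.28] w 0.014829121275377489 g 59.32172119617462 j [-0.85  0.32  0.63  1.87 -0.22  1.02 -0.29]
```

View pics/a3.png

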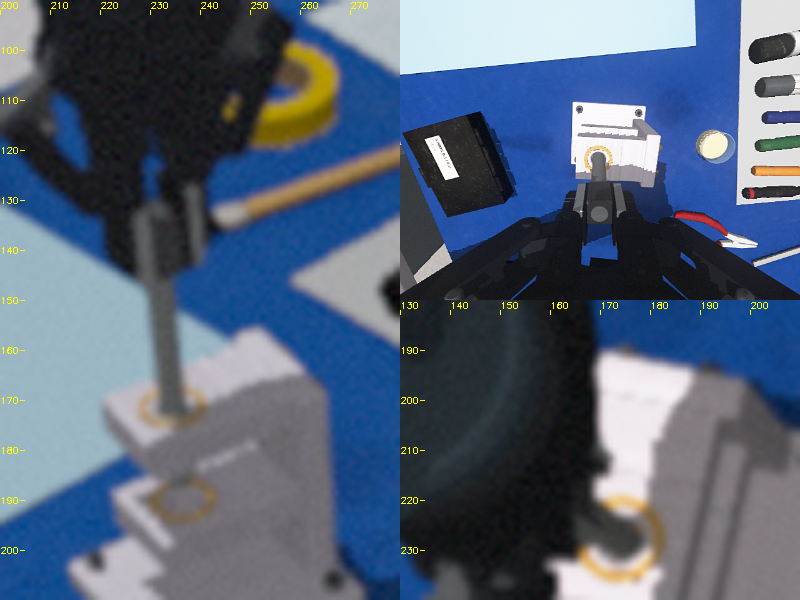

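The rod is inside the upper bushing with its tip just above the lower flange (scene ≈(236,187)), and no contact force. Continuing.

```bash
python3 -m creep '[[0,0,0,0,0,0.003,1],[0,0,0,0,0,0.006,1],[0,0,0,0,0,0.009,1],[0,0,0,0,0,0.012,1],[0,0,0,0,0,0.015,1],[0,0,0,0,0,0.018,1],[0,0,0,0,0,0.018,1],[0,0,0,0,0,0.018,1]]'
python3 rel.py 0.552 0.138 0.157 -9.5
```

```text
t: 8.85
tcp_pos: [0.5518, 0.1379, 0.1824]
eef_rot: [-0.0, 0.762, 0.648, -0.0]
ft_force: [1.3, -0.3, -1.0]
gripper_width: 0.0147
grip_force: 59.3
turn [-0.03  0.03  0.24] shift [0.0002 0.0002 0.0254] tcp [0.5518 0.1379 0.1824] yang -9.26 t 8.85 f [ 1.28 -0.26 -0.98] w 0.01473473569684287 g 59.32202160358429 j [-0.84  0.34  0.63  1.88 -0.24  0.99 -0.27]
```

Tip at about 0.054, inside the lower bushing, with no force. Going on.

```bash
python3 -m creep '[[0,0,0,0,0,0.004,1],[0,0,0,0,0,0.008,1],[0,0,0,0,0,0.012,1],[0,0,0,0,0,0.016,1],[0,0,0,0,0,0.02,1],[0,0,0,0,0,0.0245,1],[0,0,0,0,0,0.0245,1],[0,0,0,0,0,0.0245,1]]'
python3 -m creep '[[0,0,0,0,0,0,1],[0,0,0,0,0,0,1],[0,0,0,0,0,0,1],[0,0,0,0,0,0,1]]'
python3 rel.py 0.552 0.138 0.157 -9.5; python3 shot.py a4
```

```text
t: 9.52
tcp_pos: [0.5517, 0.1378, 0.1578]
eef_rot: [-0.0, 0.762, 0.648, -0.001]
ft_force: [-0.4, 0.5, -0.2]
gripper_width: 0.0151
grip_force: 59.3
t: 9.85
tcp_pos: [0.5522, 0.138, 0.1585]
eef_rot: [0.0, 0.762, 0.648, 0.0]
ft_force: [0.3, -1.3, -1.5]
gripper_width: 0.0148
grip_force: 59.3
turn [ 0.02 -0.02  0.25] shift [-0.0001 -0.0002  0.0015] tcp [0.5522 0.138  0.1585] yang -9.25 t 9.85 f [ 0.28 -1.26 -1.46] w 0.014805368756384966 g 59.322407841682434 j [-0.83  0.38  0.61  1.9  -0.26  0.95 -0.25]
```

View pics/a4.png

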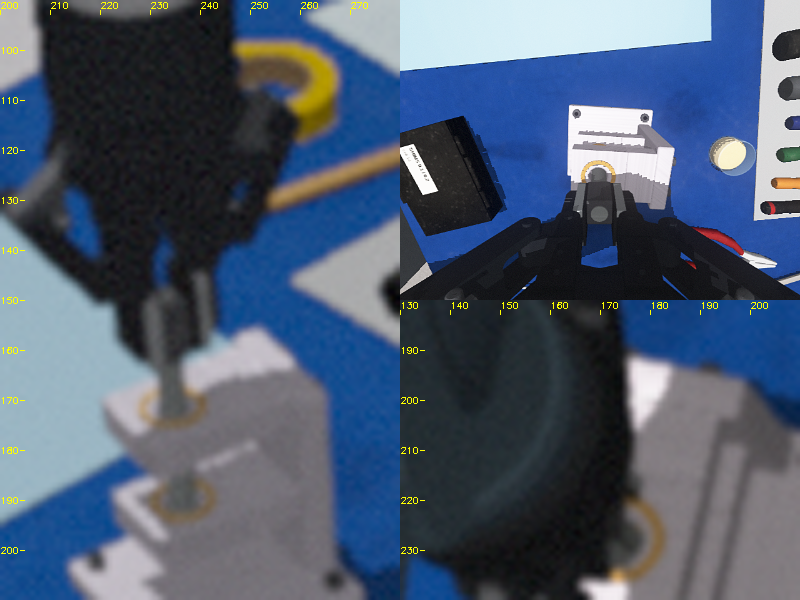

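The rod spans both bushings (scene (233,170) and (236,190)). The tip is about 15 mm below the lower lug and the wrist force is at noise level, so I am handing in.

```bash
python3 -c "
from bench import robot
print(robot.job_done())"
```

```text
the job is handed in; nothing more can be done
None
```

I handed the job in with the gripper holding the long plain rod upright through both bushings, its tip an estimated 15 mm below the lower lug and wrist force at noise level; the other two rods were still in the rack at the last look after the lift, and the hand-in returned no verdict.

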